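# Roller gap gauge from the tool tray

## Task

Find the gap gauge among the other tools in the tray (wooden handle, straight square-ended steel blade no wider than the handle) and lay it flat on the bed of the etching press, in front of the roller near the middle of its width, blade pointing squarely at the roller, and let go of it. Then push it straight along the bed, so that the blade passes under the roller, until the handle stops against the roller. Leave all the other things in the tray and do not disturb the jar, tin and cup.

Things in the scene. Friction and masses are not known exactly. Their poses are not given: they have to be found in the camera images.
- gauge: The gap gauge to use, 0.12 kg: wooden handle 110 long x 24 wide x 24 high from the origin to -x, square-ended flat steel blade 60 long x 24 wide x 4 thick from the origin to +x, undersides flush. Origin: underside, mid-width, where the blade leaves the handle; x to the blade tip, z up. It lies upright in the tray, the way up it is to lie on the press.
- gauge_tip (a point): Middle of the gauge blade's end edge, on its underside: 60 mm ahead (+x) of the gauge's origin.
- press: Green bench etching press, fixed. Origin on the table; x along the bed, away from the feeding side. Steel bed: top 60 above the table, 226 wide, x -170 to +170 mm. Dark roller, fixed: diameter 60, along y at x +100, axis 98 above the table, 8 mm gap over the bed. Cheeks at its ends, 70 long, 150 high (screws to 184), inner faces y +-116; tie bar at x +122, 138 high.
- nip (a point): Point on the bed surface (60 mm above the table) straight below the middle of the roller's axis; axes as the press's. With the gauge's handle against the roller, the gauge's origin is at x = -26.5 mm of this point and its blade tip at x = +33.5 mm.
- bin: Open grey steel tool tray, fixed, 300 (x) x 340 (y) x 45 mm high outside, walls and floor 5 thick. Origin: centre of its underside. Four long tools lie in it side by side about 72 mm apart, roughly along its x, blades to +x, in any order; three small parts lie beyond the blades.
- scraper: Ink scraper, not wanted: Wooden handle 110 long x 24 wide x 20 high, running from the origin to -x; steel blade 60 long, 4 thick, flaring to 52 mm wide. Origin underside, at the handle's front end.
- brush: Stencil brush, not wanted: Wooden handle 110 long x 24 wide x 16 high, running from the origin to -x; steel ferrule 34 wide and dark bristles 58 mm ahead of it. Origin underside, at the handle's front end.
- burnisher: Burnisher, not wanted: Wooden handle 110 long x 20 wide x 20 high, running from the origin to -x; round steel rod of diameter 8 sticking out 58 mm. Origin underside, at the handle's front end.
- lid: Metal tin lid in the tray, disc of diameter 48, 10 high. Origin centre of its underside.
- wedge: Small wooden block in the tray, 28 x 46 x 18 high. Origin centre of its underside.
- collar: Steel collar in the tray, diameter 36, bore 16, 14 high. Origin centre of its underside.
- ink_jar: Ink jar standing on the table beyond the press and tray, diameter 60, 70 high. Origin centre of its underside.
- ink_tin: Ink tin standing on the table beyond the press and tray, diameter 72, 85 high. Origin centre of its underside.
- cup: White cup standing on the table beyond the press and tray, diameter 72, 80 high. Origin centre of its underside.
Things that resemble listed ones, but are neither listed nor needed, are in the scene too. Leave any blue, green or purple look-alike of the gauge alone.

How it is judged:
On the way:
1. the gauge lies flat and squarely on the press bed, let go, its blade not yet past the middle of the roller (y of gauge in the frame of nip between -0.05 and 0.05 m and z of gauge in the frame of nip between -0.006 and 0.006 m and angle between gauge's own z axis and vertical below 0.1 rad and angle between the x axis of gauge and the x axis of nip, either way round below 0.17 rad and linear speed of gauge below 0.03 m/s and contact force between the fingers and gauge below 0.2 N and x of gauge_tip in the frame of nip below -0.003 m and x of gauge in the frame of nip above -0.17 m), for 0.2 s.
At the end, for the whole second after the job is handed in: Gauge flat on the bed, at rest, let go, blade under the roller, handle against it (within 6 mm), within 50 mm of the roller's middle, square within about 10 degrees; the other tools and parts still in the tray; jar, tin and cup upright, within 30 mm of their places (y of gauge in the frame of nip between -0.05 and 0.05 m and z of gauge in the frame of nip between -0.006 and 0.006 m and angle between gauge's own z axis and vertical below 0.1 rad and angle between the x axis of gauge and the x axis of nip, either way round below 0.17 rad and linear speed of gauge below 0.03 m/s and contact force between the fingers and gauge below 0.2 N and x of gauge in the frame of nip above -0.0325 m and x of gauge_tip in the frame of nip above 0.02 m and horizontal distance between each of scraper, brush, burnisher, lid, wedge, collar and bin below 0.21 m and height (world z) of each of scraper, brush, burnisher, lid, wedge, collar below 0.06 m and distance of each of ink_jar, ink_tin, cup from where it was at the start of the episode below 0.03 m and angle between each of ink_jar, ink_tin, cup's own z axis and vertical below 0.2 rad); the robot touches nothing.
It fails at once if the jar, tin or cup is knocked over or shoved more than 30 mm (distance of any of ink_jar, ink_tin, cup from where it was at the start of the episode above 0.03 m or angle between any of ink_jar, ink_tin, cup's own z axis and vertical above 0.4 rad).
It also fails if it takes over 54 s, if anything falls off the work surface, if the arm or the gripper's body presses on something with over 40 N, if the wrist force passes 120 N, or if a joint passes its speed limit or range.

## Robot

A 6-joint arm with a two-finger parallel gripper is mounted at the origin on the work surface. World frame = base frame: x ahead of the robot, y to its left, z up, the work surface at z = 0. Lengths are in m, angles in rad, forces in N, time in s.
With the tool pointing down it reaches from about 0.35 to 0.875 m from the base axis. Payload 15.5 kg.
Tool frame: the origin (TCP) lies on the centre line of the jaws, within the pads' length; the fingertips stand 19 mm ahead of it and the grasp point (between the pads) is the TCP; z points along the fingers, y is the line along which they close (so a half turn about z gives the same grasp; the last joint's range is limited). The gripper opens to 85 mm and grips with 20 to 120 N. Pads are 22 mm wide; open, the fingers measure 114 mm over their backs; the gripper's body (76 mm by 85 mm) begins 54 mm behind the grasp point. The pads swing forward as they close: fully open they stand 13 mm farther back than shut.
Start: joints at [1.194, 0.494, 1.345, -0, 1.302, -0.096], TCP at [0.173, 0.601, 0.25] pointing down, gripper open.
Joint ranges: [-2.91, 2.91], [-0.82, 2.16], [0.22, 2.67], [-1.22, 4.37], [0.12, 2.79], [-3.08, 3.08]. Speed limits (rad/s): [1.89, 1.89, 2.57, 3.01, 3.01, 3.01].

## Interface

Orientations are given as a unit quaternion [x, y, z, w].
In Python, from rig import arm gives the robot as it stands. The module is installed in compiled form; this text tells all that it offers.
- The arm moves only by the tool carry_out, never from a script. Its argument "steps" is a list of rows, each a list of 7 numbers: the finger opening in cm, from 0 to 8.54, then the shift along the tool's x, y, z in cm, then the turn, a rotation vector about the tool's x, y, z in rad. A call has exactly 5 rows; each row is the pose to reach, as a shift and turn from the pose commanded when the call began, along the tool's axes at that moment; what a row does not reach only later rows make up. A row lasts 1/8 s, in which the tool goes at most 62.5 mm and 10.7 degrees, less where a joint would pass 70% of its speed; a pose out of reach is approached as far as the arm can. A call with a gripper value outside its range is refused whole. The fingers move at their own pace and stop on an object; "newtons" is the grip in N (left out, the last holds). Time passes only in rows, so rows that repeat a pose let the fingers close, or fill a call up. It gives the time, the measured TCP pose, the force, the opening and the grip force at its end, in the units of the state.
- arm.state(): the state, without advancing time (a new reading comes with each control period).
- arm.snapshot(name): name is "scene" or "top"; returns the picture (420x560x3 uint8, red, green, blue); there is no depth.
- arm.camera_model(name): a dict with "fx", "fy", "cx", "cy" (pixels), "R" (3x3) and "t" (3): a world point X has camera coordinates R X + t. Camera axes: x right, y down, z forward; pixel columns grow to the right and rows downward; lengths in m; the calibration is good to about 2 mm. A picture is of the moment at which its call begins. camera_model takes no time and is no camera call.
- arm.finish_job(): hands the job in; it is judged then, once.
The state is a dict: "t": time; "joint_pos": joint angles; "dq": joint speeds; "effort": joint torques, N m; "tool_pos": TCP position; "tool_rot": TCP orientation; "force": force on the tool from outside, world axes, zero at the start; "moment": the same for the moment, N m; "opening": opening from 0.0 (shut) to 1.0 (fully open); "grasp_force": force on a finger pad.
Only numpy, scipy, OpenCV 4.12 (cv2) and the standard library are available. Lean on these libraries where they do the work, as an engineer would, in place of code of your own. Each camera call takes 0.05 s, during which the arm holds its last target. There are 200 camera calls.

## Working session

There is one attempt and no reset: what is moved stays moved. The work goes in short steps, Python scripts to look and compute and a tool call to move; the robot and the scene stay as the last step left them, time stands still between calls to the robot, and variables do not carry over. Pictures are saved under pics/ and viewed, at most 10 in all, crops included, and the job is handed in when it is done.

Besides the shell and the picture viewer there is one more tool, called after ">>>" as name(argument=value, ...), one argument or row to a line, values as JSON. carry_out: Moves the arm, as the interface text tells. Its arguments: {"type":"object","properties":{"steps":{"type":"array"},"newtons":{"type":"number"}},"required":["steps"]}

```bash
mkdir -p pics; python3 - <<'E'
from rig import arm
import cv2
for n in("scene","top"):
    cv2.imwrite(f"pics/{n}0.png",cv2.resize(arm.snapshot(n)[:,:,::-1],(800,600),interpolation=cv2.INTER_CUBIC))
    print(n,arm.camera_model(n))
s=arm.state();print(s)
E
```

```text
scene {'fx': 534.1847815778261, 'fy': 534.1847815778261, 'cx': 287.96696352850455, 'cy': 207.19145924859203, 'R': array([[-0.35927571,  0.93321524, -0.00550287],
       [ 0.80264368,  0.30598831, -0.5119905 ],
       [-0.47611353, -0.1883626 , -0.85897348]]), 't': array([ 0.20612083, -0.39187936,  1.91316607])}
top {'fx': 534.5262566642499, 'fy': 534.5262566642499, 'cx': 275.5253471617316, 'cy': 207.80955712116918, 'R': array([[ 0.00802528, -0.99996546, -0.00216169],
       [-0.99246702, -0.00770078, -0.12226982],
       [ 0.12224895,  0.00312666, -0.99249454]]), 't': array([-0.01217015,  0.51375962,  1.32316868])}
{'t': 0.1, 'joint_pos': array([ 1.19451700e+00,  4.94124801e-01,  1.34605512e+00,  4.66148678e-05,
        1.30250860e+00, -9.54812887e-02]), 'dq': array([ 1.03532565e-03, -1.91894863e-03, -1.97986720e-03, -1.39115499e-04,
       -1.38207306e-03, -5.24213995e-05]), 'effort': array([ 1.15976651e-03, -8.83591032e+01, -3.84557819e+01,  8.09490621e-05,
        5.33134880e-03, -6.17978390e-05]), 'tool_pos': array([0.17306374, 0.6002518 , 0.2497623 ]), 'tool_rot': array([ 1.39944327e-01,  9.90159222e-01, -5.27508155e-04, -1.49899243e-04]), 'force': array([ 0.14700646,  0.33925113, -0.10373484]), 'moment': array([-0.04689093, -0.03373744,  0.04172933]), 'grasp_force': 0.0, 'opening': 0.9974133749237668}
```

View pics/top0.png

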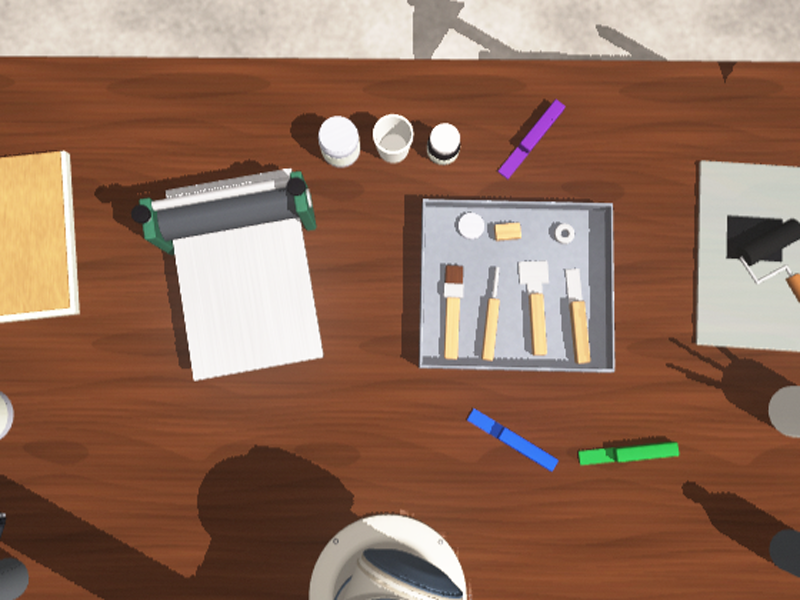

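View pics/scene0.png

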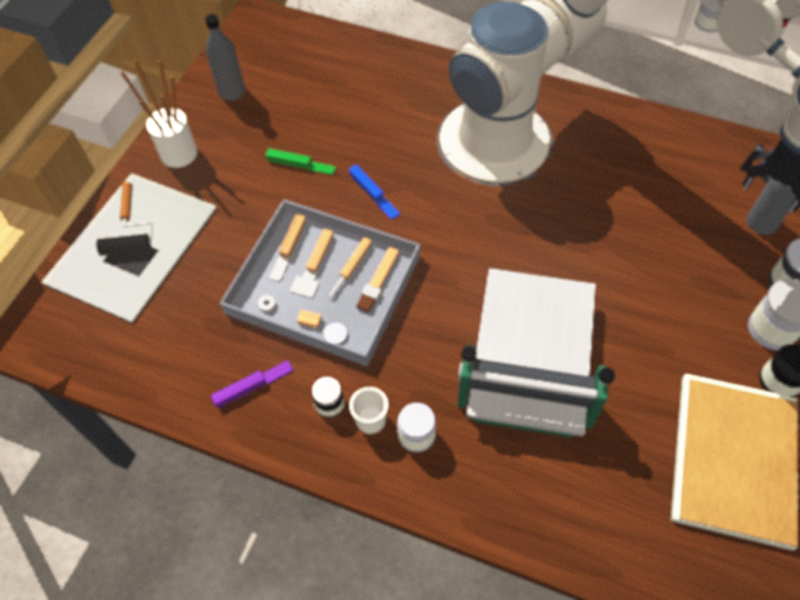

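Top picture (800x600 pixels): the four tools are the brush (453,310), burnisher (491,312), flared scraper (535,307) and straight square blade (577,315). The last one fits the gauge. The blue, green and purple look-alikes lie outside the tray. The press bed's front corners are at about (193,381) and (323,357), with the roller at (230,212).

```bash
cat > h.py <<'E'
import numpy as np,cv2
from rig import arm
def ray(n,uv,z):
    c=arm.camera_model(n);uv=np.atleast_2d(uv).astype(float)
    d=np.c_[(uv[:,0]-c["cx"])/c["fx"],(uv[:,1]-c["cy"])/c["fy"],np.ones(len(uv))]@c["R"]
    o=-c["R"].T@c["t"];return o+d*((z-o[2])/d[:,2])[:,None]
def quad(m):
    c=max(cv2.findContours(m.astype(np.uint8),0,1)[0],key=cv2.contourArea)
    return cv2.boxPoints(cv2.minAreaRect(c)),c
E
python3 - <<'E'
from h import *
im=arm.snapshot("top");cv2.imwrite("pics/crop.png",cv2.resize(im[175:260,290:435,::-1],None,fx=5,fy=5,interpolation=cv2.INTER_CUBIC))
hsv=cv2.cvtColor(im,cv2.COLOR_RGB2HSV)
m=np.zeros(im.shape[:2],bool);m[180:258,390:425]=1
w=m&(hsv[...,1]>70)&(hsv[...,2]>200)&(hsv[...,0]<30)
b,c=quad(w);print("handle px",b.round(1).tolist());P=ray("top",b,.029)[:,:2];print(P.round(4),"sides",[np.linalg.norm(P[i]-P[i-1]).round(4) for i in(1,2)],"ctr",P.mean(0).round(4))
bl=m&(hsv[...,1]<40)&(hsv[...,2]>205)
b,c=quad(bl);P=ray("top",b,.009)[:,:2];print("blade px",b.round(1).tolist(),P.round(4),P.mean(0).round(4))
# bed
m[:]=0;m[150:275,110:235]=1
bed=m&(hsv[...,1]<40)&(hsv[...,2]>190)
_,c=quad(bed);h=cv2.convexHull(c);q=cv2.approxPolyDP(h,6,True)[:,0];print("bed px",q.tolist());Q=ray("top",q,.06)[:,:2];print(Q.round(4))
print([np.linalg.norm(Q[i]-Q[i-1]).round(4) for i in range(len(Q))])
E
```

```text
handle px [[400.29998779296875, 211.10000610351562], [408.79998779296875, 210.3000030517578], [412.79998779296875, 252.8000030517578], [404.29998779296875, 253.60000610351562]]
[[ 0.5083 -0.3246]
 [ 0.5105 -0.3461]
 [ 0.4029 -0.3539]
 [ 0.4007 -0.3325]] sides [np.float64(0.0217), np.float64(0.1079)] ctr [ 0.4556 -0.3393]
blade px [[390.0, 180.0], [412.0, 180.0], [412.0, 251.0], [390.0, 251.0]] [[ 0.5915 -0.3042]
 [ 0.592  -0.3612]
 [ 0.4083 -0.3569]
 [ 0.4079 -0.3009]] [ 0.4999 -0.3308]
bed px [[206, 153], [225, 249], [136, 266], [121, 168]]
[[0.6478 0.1676]
 [0.4074 0.1152]
 [0.3641 0.3324]
 [0.6078 0.3797]]
[np.float64(0.2158), np.float64(0.246), np.float64(0.2215), np.float64(0.2483)]
```

View pics/crop.png

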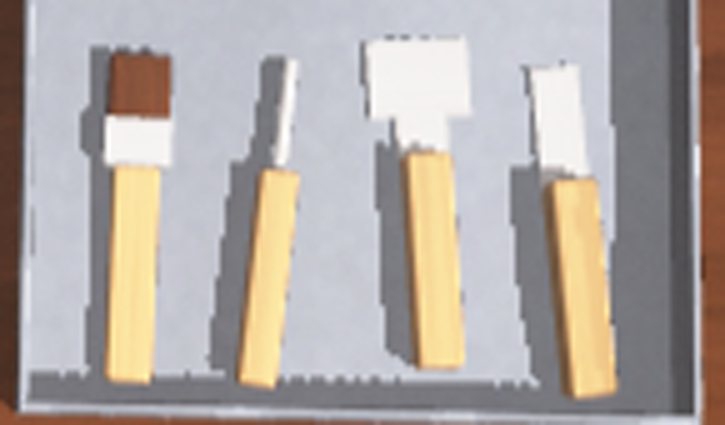

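The enlarged crop confirms it: the rightmost tool has a straight square-ended blade about as wide as its handle, with the blade end at crop (555,67) and the handle at (580,290). The handle measures about 24 x 110 mm and the bed about 226 mm wide, as they should.

```bash
cat >> h.py <<'E'
from scipy.spatial.transform import Rotation as Ro
def go(p,yaw=None):  # target world TCP, tool-y heading - 90deg; prints cm shift and turn
    s=arm.state();R=Ro.from_quat(s["tool_rot"])
    print("t",round(s["t"],2),"pos",s["tool_pos"].round(4),"yaw",np.round(np.degrees(np.arctan2(*R.as_matrix()[[1,0],1]))-90,2),"F",s["force"].round(1),"grip",round(s["grasp_force"],1),"op",round(s["opening"],3))
    print("shift cm",(R.inv().apply(np.array(p)-s["tool_pos"])*100).round(2))
    if yaw is not None:
        a=np.radians(yaw);T=Ro.from_matrix(np.array([[-np.cos(a),-np.sin(a),0],[-np.sin(a),np.cos(a),0],[0,0,-1]]).T)
        T=Ro.from_matrix(np.column_stack([[-np.cos(a),-np.sin(a),0],[-np.sin(a),np.cos(a),0],[0,0,-1]]))
        print("turn",(R.inv()*T).as_rotvec().round(3), "j6",s["joint_pos"][5].round(2))
E
sed -i '/\.T)$/s/T=Ro.*/pass/' h.py
python3 - <<'E'
from h import *
tip=ray("top",[400.8,188.4],.009)[0];c=np.array([.4556,-.3393]);d=tip[:2]-c;print(tip,np.linalg.norm(d),np.degrees(np.arctan2(d[1],d[0])))
go([.42,.3,.25],4); go([.47,0,.25],4)
E
```

```text
[ 0.5697189 -0.3317208  0.009    ] 0.11437030415435623 3.799713264640387
t 0.15 pos [0.1731 0.6003 0.2499] yaw -16.08 F [-0.1  0.   0.5] grip 0.0 op 1.003
shift cm [-32.04 -22.01   0.  ]
turn [-0.001 -0.    -0.351] j6 -0.1
t 0.15 pos [0.1731 0.6003 0.2499] yaw -16.08 F [-0.1  0.   0.5] grip 0.0 op 1.003
shift cm [-4.516e+01 -4.945e+01  3.000e-02]
turn [-0.001 -0.    -0.351] j6 -0.1
```

>>> carry_out(
  steps=[
    [5.5,-4.6,-3.6,0,0,0,-0.07],
    [5.5,-9.2,-7.2,0,0,0,-0.14],
    [5.5,-13.8,-10.8,0,0,0,-0.21],
    [5.5,-18.5,-14.5,0,0,0,-0.28],
    [5.5,-23,-18,0,0,0,-0.35],
  ],
  newtons=40,
)

```text
t: 0.78
tool_pos: [0.3451, 0.3621, 0.2503]
tool_rot: [-0.036, 0.999, -0.0, 0.0]
force: [1.8, 1.9, -0.2]
opening: 0.646
grasp_force: 0.0
```

```bash
python3 -c "
from h import *
go([.47,0,.25],4)
go([.4755,-.338,.2],4)"
```

```text
t 0.78 pos [0.3451 0.3621 0.2503] yaw 4.11 F [ 1.8  1.9 -0.2] grip 0.0 op 0.646
shift cm [-9.860e+00 -3.701e+01  3.000e-02]
turn [-0.     0.     0.002] j6 -0.95
t 0.78 pos [0.3451 0.3621 0.2503] yaw 4.11 F [ 1.8  1.9 -0.2] grip 0.0 op 0.646
shift cm [ -7.99 -70.77   5.03]
turn [-0.     0.     0.002] j6 -0.95
```

>>> carry_out(
  steps=[
    [5.5,-2.5,-5.5,0,0,0,0],
    [5.5,-5,-11,0,0,0,0],
    [5.5,-7,-17,0,0,0,0],
    [5.5,-8,-23,0,0,0,0],
    [5.5,-8,-29,0,0,0,0],
  ],
)

```text
t: 1.4
tool_pos: [0.4447, 0.078, 0.2502]
tool_rot: [-0.035, 0.999, -0.0, 0.0]
force: [0.2, 0.2, 1.1]
opening: 0.642
grasp_force: 0.0
```

>>> carry_out(
  steps=[
    [5.5,0,-6,0,0,0,0],
    [5.5,0,-12,0,0,0,0],
    [5.5,0,-18,0,0,0,0],
    [5.5,0,-24,1,0,0,0],
    [5.5,0,-30,3,0,0,0],
  ],
)

```text
t: 2.02
tool_pos: [0.4651, -0.2209, 0.2207]
tool_rot: [-0.034, 0.999, -0.0, 0.001]
force: [0.2, 0.3, 0.3]
opening: 0.644
grasp_force: 0.0
```

```bash
python3 -c "
from h import *
go([.4755,-.338,.12],4)"
```

```text
t 2.02 pos [ 0.4651 -0.2209  0.2207] yaw 3.95 F [0.2 0.3 0.3] grip 0.0 op 0.644
shift cm [ -0.22 -11.75  10.08]
turn [-0.001  0.002 -0.001] j6 -2.2
```

>>> carry_out(
  steps=[
    [5.5,0,-5,2,0,0,0],
    [5.5,0,-10,4,0,0,0],
    [5.5,-0.2,-11.8,8,0,0,0],
    [5.5,-0.2,-11.8,10,0,0,0],
    [5.5,-0.2,-11.8,10,0,0,0],
  ],
)

```text
t: 2.65
tool_pos: [0.4741, -0.3356, 0.119]
tool_rot: [-0.034, 0.999, 0.001, -0.001]
force: [-0.1, -0.4, 0.3]
opening: 0.647
grasp_force: 0.0
```

```bash
python3 -c "
from h import *
go([.4755,-.338,.03],4)
a=arm.snapshot('scene')[130:260,150:300,::-1];cv2.imwrite('pics/g1.png',cv2.resize(a,None,fx=4,fy=4,interpolation=2))"
```

```text
t 2.65 pos [ 0.4741 -0.3356  0.119 ] yaw 3.94 F [-0.1 -0.4  0.3] grip 0.0 op 0.647
shift cm [-0.14 -0.27  8.9 ]
turn [ 0.002 -0.002 -0.001] j6 -2.36
```

View pics/g1.png

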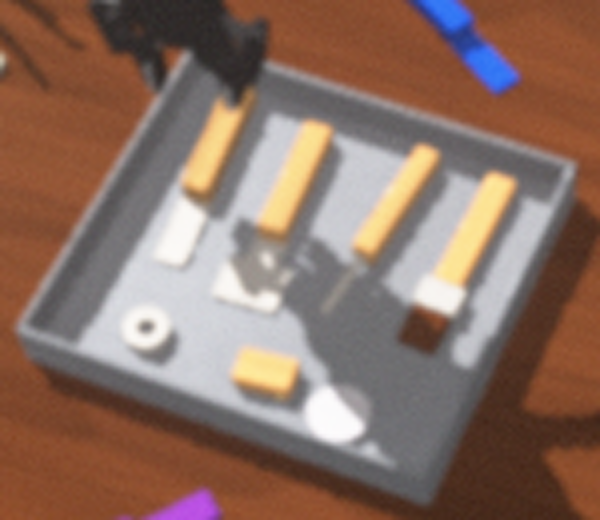

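The jaws (crop 195,60) hover over the gauge handle (crop 220,140), clear of the scraper and the wall. I'll go down and grip.

>>> carry_out(
  steps=[
    [5.5,0,-0.1,4,0,0,0],
    [5.5,0,-0.1,7,0,0,0],
    [5.5,0,-0.1,8.9,0,0,0],
    [5.5,0,-0.1,8.9,0,0,0],
    [1.5,0,-0.1,8.9,0,0,0],
  ],
)

```text
t: 3.32
tool_pos: [0.4758, -0.3375, 0.033]
tool_rot: [-0.035, 0.999, -0.001, 0.001]
force: [-0.2, 0.0, 0.5]
opening: 0.445
grasp_force: 0.0
```

>>> carry_out(
  steps=[
    [1.5,0,0,0,0,0,0],
    [1.5,0,0,0,0,0,0],
    [1.5,0,0,0,0,0,0],
    [1.5,0,0,0,0,0,0],
    [1.5,0,0,0,0,0,0],
  ],
)

```text
t: 3.95
tool_pos: [0.4757, -0.3376, 0.033]
tool_rot: [-0.035, 0.999, -0.001, 0.001]
force: [-0.9, 0.9, 9.7]
opening: 0.272
grasp_force: 39.6
```

```bash
python3 -c "
from h import *
go([.4755,-.338,.16],4)"
```

```text
t 3.95 pos [ 0.4757 -0.3376  0.033 ] yaw 3.98 F [-0.9  0.9  9.7] grip 39.6 op 0.272
shift cm [ 1.00e-02 -6.00e-02 -1.27e+01]
turn [-0.002  0.002 -0.   ] j6 -2.36
```

>>> carry_out(
  steps=[
    [1.5,0,0,-3,0,0,0],
    [1.5,0,0,-8,0,0,0],
    [1.5,0,2,-13,0,0,0],
    [1.5,0,6,-15,0,0,0],
    [1.5,0,11,-16,0,0,0],
  ],
)

```text
t: 4.58
tool_pos: [0.4679, -0.227, 0.1937]
tool_rot: [-0.034, 0.999, -0.001, 0.002]
force: [0.6, 0.2, -1.1]
opening: 0.27
grasp_force: 40.4
```

```bash
python3 -c "
from h import *
go([.5218,.2514,.19],11.4)
a=arm.snapshot('scene')[130:300,150:370,::-1];cv2.imwrite('pics/g2.png',cv2.resize(a,None,fx=3,fy=3,interpolation=2))"
```

```text
t 4.58 pos [ 0.4679 -0.227   0.1937] yaw 3.9 F [ 0.6  0.2 -1.1] grip 40.4 op 0.27
shift cm [-8.63 47.37  0.3 ]
turn [-0.002  0.003 -0.131] j6 -2.21
```

View pics/g2.png

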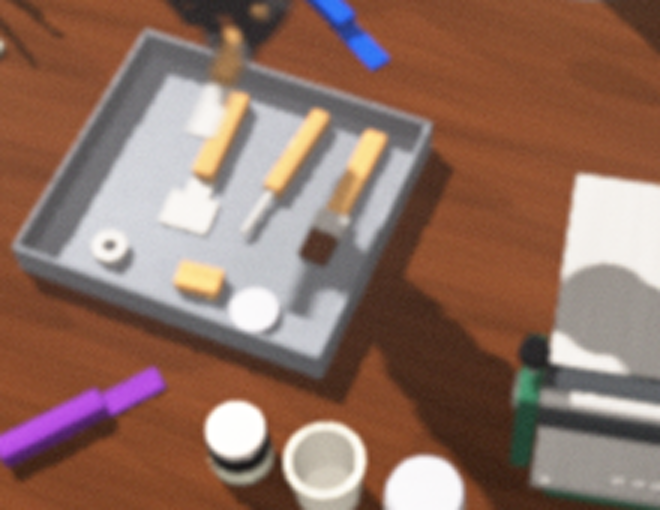

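The gauge hangs in the jaws (crop 215,90) with its blade forward, and the other tools are undisturbed. Next I'll carry it to the press.

>>> carry_out(
  steps=[
    [1.5,0,5,0,0,0,-0.03],
    [1.5,-1,10.5,0,0,0,-0.06],
    [1.5,-2,16,0,0,0,-0.09],
    [1.5,-3,21.5,0,0,0,-0.11],
    [1.5,-4,27,0,0,0,-0.13],
  ],
)

```text
t: 5.25
tool_pos: [0.4888, 0.0466, 0.1924]
tool_rot: [-0.1, 0.995, -0.0, 0.001]
force: [1.3, -0.0, -0.6]
opening: 0.27
grasp_force: 40.3
```

```bash
python3 -c "
from h import *
go([.5218,.2514,.14],11.4)"
```

```text
t 5.25 pos [0.4888 0.0466 0.1924] yaw 11.45 F [ 1.3 -0.  -0.6] grip 40.3 op 0.27
shift cm [-7.29 19.42  5.24]
turn [-0.     0.001  0.001] j6 -1.8
```

>>> carry_out(
  steps=[
    [1.5,-2,5,0,0,0,0],
    [1.5,-4,10,1,0,0,0],
    [1.5,-6,15,2.5,0,0,0],
    [1.5,-7.3,19.4,5,0,0,0],
    [1.5,-7.3,19.4,5.2,0,0,0],
  ],
)

```text
t: 5.88
tool_pos: [0.5211, 0.2519, 0.1386]
tool_rot: [-0.101, 0.995, 0.0, -0.001]
force: [-0.9, -0.5, -1.2]
opening: 0.265
grasp_force: 40.3
```

```bash
python3 -c "
from h import *
go([.5218,.2514,.089],11.4)
a=arm.snapshot('top')[100:280,90:290,::-1];cv2.imwrite('pics/g3.png',cv2.resize(a,None,fx=3,fy=3,interpolation=2))"
```

```text
t 5.88 pos [0.5211 0.2519 0.1386] yaw 11.6 F [-0.9 -0.5 -1.2] grip 40.3 op 0.265
shift cm [-0.06 -0.07  4.96]
turn [ 0.    -0.001  0.003] j6 -1.43
```

View pics/g3.png

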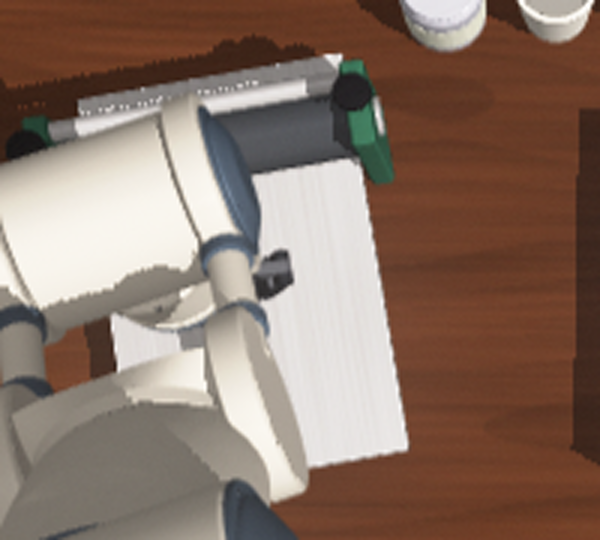

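The arm hides the gauge from above, but the bed in front of the roller is free. I'll lower it with force checks.

>>> carry_out(
  steps=[
    [1.5,0,0,2,0,0,0],
    [1.5,0,0,4,0,0,0],
    [1.5,0,0,4.6,0,0,0],
    [1.5,0,0,4.9,0,0,0],
    [1.5,0,0,4.9,0,0,0],
  ],
)

```text
t: 6.55
tool_pos: [0.5222, 0.2492, 0.0912]
tool_rot: [-0.099, 0.995, 0.0, 0.0]
force: [0.5, -0.6, -2.1]
opening: 0.27
grasp_force: 40.3
```

>>> carry_out(
  steps=[
    [1.5,0,0,0,0,0,0],
    [1.5,0,0,0.05,0,0,0],
    [1.5,0,0,0.1,0,0,0],
    [1.5,0,0,0.15,0,0,0],
    [1.5,0,0,0.15,0,0,0],
  ],
)

```text
t: 7.18
tool_pos: [0.5218, 0.2494, 0.0889]
tool_rot: [-0.099, 0.995, -0.0, -0.0]
force: [-0.3, 0.3, -2.3]
opening: 0.269
grasp_force: 40.3
```

>>> carry_out(
  steps=[
    [1.5,0,0,0.05,0,0,0],
    [1.5,0,0,0.1,0,0,0],
    [1.5,0,0,0.1,0,0,0],
    [1.5,0,0,0.1,0,0,0],
    [1.5,0,0,0.1,0,0,0],
  ],
)

```text
t: 7.8
tool_pos: [0.5219, 0.2494, 0.0881]
tool_rot: [-0.099, 0.995, 0.0, 0.0]
force: [-1.5, 0.3, 2.3]
opening: 0.273
grasp_force: 40.8
```

It has touched the bed (force change about 4.5 N). I'll release and rise.

>>> carry_out(
  steps=[
    [3.5,0,0,0,0,0,0],
    [5.5,0,0,0,0,0,0],
    [5.5,0,0,0,0,0,0],
    [5.5,0,0,0,0,0,0],
    [5.5,0,0,0,0,0,0],
  ],
)

```text
t: 8.43
tool_pos: [0.5219, 0.2494, 0.088]
tool_rot: [-0.099, 0.995, -0.0, -0.0]
force: [-0.8, -0.5, -0.1]
opening: 0.641
grasp_force: 0.0
```

>>> carry_out(
  steps=[
    [5.5,0,0,-2,0,0,0],
    [5.5,0,0,-5,0,0,0],
    [5.5,0,0,-8,0,0,0],
    [5.5,4,0,-10,0,0,0],
    [0,8,0,-10,0,0,0],
  ],
)

```text
t: 9.05
tool_pos: [0.4433, 0.2336, 0.1893]
tool_rot: [-0.099, 0.995, 0.0, 0.001]
force: [-0.4, 0.3, -0.1]
opening: 0.445
grasp_force: 0.0
```

```bash
python3 -c "
from h import *
go([.418,.23,.1],11.4)
a=arm.snapshot('scene')[180:310,310:440,::-1];cv2.imwrite('pics/g4.png',cv2.resize(a,None,fx=4,fy=4,interpolation=2))"
```

```text
t 9.05 pos [0.4433 0.2336 0.1893] yaw 11.4 F [-0.4  0.3 -0.1] grip 0.0 op 0.445
shift cm [2.57 0.15 8.92]
turn [0.    0.003 0.   ] j6 -1.4
```

View pics/g4.png

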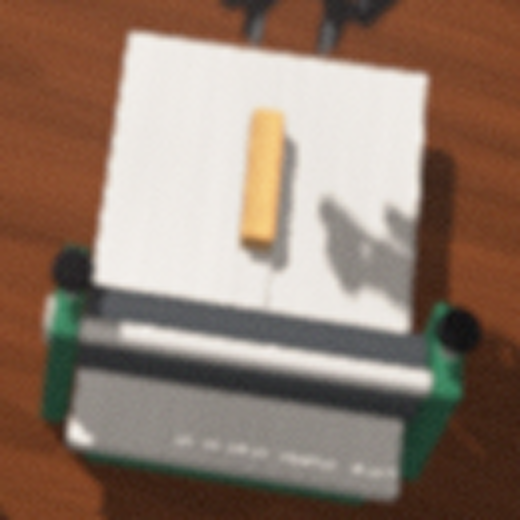

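The gauge lies flat on the bed, with its handle at crop (262,180). It is parallel to the bed's sides, and the blade runs toward the roller. I'll measure its pose.

```bash
python3 - <<'E'
from h import *
im=arm.snapshot("scene");hsv=cv2.cvtColor(im,cv2.COLOR_RGB2HSV)
m=np.zeros(im.shape[:2],bool);m[200:250,360:395]=1
b,c=quad(m&(hsv[...,1]>80)&(hsv[...,2]>190)&(hsv[...,0]<30))
P=ray("scene",b,.084)[:,:2];print(b.round(1).tolist(),P.round(4).tolist(),P.mean(0).round(4),[np.linalg.norm(P[i]-P[i-1]).round(4) for i in(1,2)])
m[:]=0;m[185:275,330:425]=1
_,c=quad(m&(hsv[...,1]<45)&(hsv[...,2]>190));q=cv2.approxPolyDP(cv2.convexHull(c),5,True)[:,0];print(q.tolist(),ray("scene",q,.06)[:,:2].round(4).tolist())
E
```

```text
[[369.79998779296875, 238.60000610351562], [372.70001220703125, 207.39999389648438], [381.1000061035156, 208.1999969482422], [378.1000061035156, 239.39999389648438]] [[0.56, 0.2459], [0.457, 0.2244], [0.4509, 0.2482], [0.5539, 0.2689]] [0.5055 0.2469] [np.float64(0.1052), np.float64(0.0246)]
[[343, 188], [416, 199], [410, 262], [334, 249]] [[0.4078, 0.1181], [0.3668, 0.3376], [0.5781, 0.3732], [0.616, 0.1587]]
```

>>> carry_out(
  steps=[
    [0,3.4,0,0,0,0,0],
    [0,3.4,0,4,0,0,0],
    [0,3.4,0,7,0,0,0],
    [0,3.4,0,9,0,0,0],
    [0,3.4,0,10.1,0,0,0],
  ],
)

```text
t: 9.78
tool_pos: [0.4102, 0.2268, 0.0861]
tool_rot: [-0.099, 0.995, -0.0, -0.0]
force: [0.5, 0.1, 0.5]
opening: -0.0
grasp_force: 0.0
```

```bash
python3 -c "
from h import *
go([.505,.2465,.088],11.5)
a=arm.snapshot('scene')[180:310,310:440,::-1];cv2.imwrite('pics/g5.png',cv2.resize(a,None,fx=4,fy=4,interpolation=2))"
```

```text
t 9.78 pos [0.4102 0.2268 0.0861] yaw 11.41 F [0.5 0.1 0.5] grip 0.0 op -0.0
shift cm [-9.69  0.06 -0.2 ]
turn [-0.    -0.001 -0.001] j6 -1.39
```

View pics/g5.png

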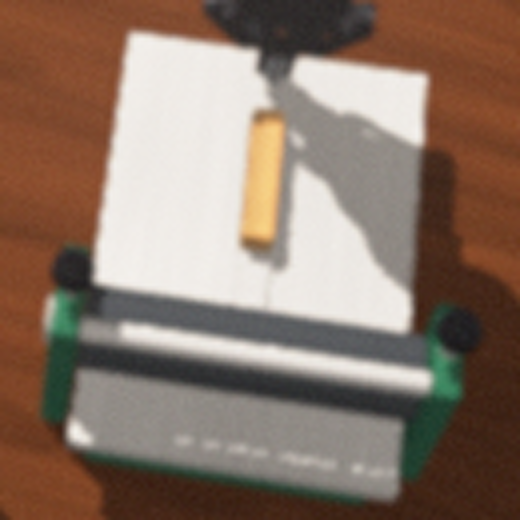

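The closed fingertips (crop 275,70) are in line behind the handle's end (crop 268,112). I'll start the push.

>>> carry_out(
  steps=[
    [0,-1.5,0,0,0,0,0],
    [0,-2.5,0,0,0,0,0],
    [0,-3.2,0,0,0,0,0],
    [0,-3.7,0,0,0,0,0],
    [0,-4.2,0,0,0,0,0],
  ],
)

```text
t: 10.45
tool_pos: [0.4514, 0.2351, 0.0871]
tool_rot: [-0.099, 0.995, -0.0, -0.0]
force: [-1.0, -0.4, 1.0]
opening: -0.001
grasp_force: 0.6
```

>>> carry_out(
  steps=[
    [0,-0.6,0,0,0,0,0],
    [0,-1.2,0,0,0,0,0],
    [0,-1.8,0,0,0,0,0],
    [0,-2.4,0,0,0,0,0],
    [0,-3,0,0,0,0,0],
  ],
)

```text
t: 11.08
tool_pos: [0.4811, 0.2411, 0.087]
tool_rot: [-0.099, 0.995, -0.0, -0.0]
force: [-2.0, -1.1, 0.9]
opening: 0.0
grasp_force: 0.6
```

```bash
python3 -c "
from h import *
go([.505,.2465,.088],11.5)
a=arm.snapshot('scene')[180:310,310:440,::-1];cv2.imwrite('pics/g6.png',cv2.resize(a,None,fx=4,fy=4,interpolation=2))"
```

```text
t 11.07 pos [0.4811 0.2411 0.087 ] yaw 11.41 F [-2.  -1.1  0.9] grip 0.6 op 0.0
shift cm [-2.45  0.05 -0.1 ]
turn [-0.    -0.    -0.002] j6 -1.42
```

View pics/g6.png

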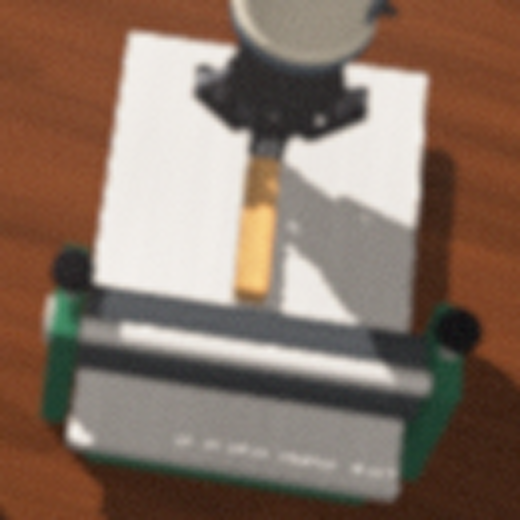

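The gauge slides straight, with its handle front at crop (250,295), just short of the roller. The push force is only about 2 N. I'll continue in small steps until the force rises.

>>> carry_out(
  steps=[
    [0,-0.4,0,0,0,0,0],
    [0,-0.8,0,0,0,0,0],
    [0,-1.2,0,0,0,0,0],
    [0,-1.5,0,0,0,0,0],
    [0,-1.7,0,0,0,0,0],
  ],
)

```text
t: 11.75
tool_pos: [0.4975, 0.2445, 0.087]
tool_rot: [-0.099, 0.995, 0.0, -0.0]
force: [-0.3, -0.1, 0.2]
opening: -0.003
grasp_force: 0.6
```

>>> carry_out(
  steps=[
    [0,-0.1,0,0,0,0,0],
    [0,-0.2,0,0,0,0,0],
    [0,-0.3,0,0,0,0,0],
    [0,-0.4,0,0,0,0,0],
    [0,-0.4,0,0,0,0,0],
  ],
)

```text
t: 12.38
tool_pos: [0.5015, 0.2453, 0.087]
tool_rot: [-0.099, 0.995, 0.0, 0.0]
force: [-0.1, -0.0, 0.1]
opening: 0.002
grasp_force: 0.0
```

>>> carry_out(
  steps=[
    [0,-0.1,0,0,0,0,0],
    [0,-0.2,0,0,0,0,0],
    [0,-0.3,0,0,0,0,0],
    [0,-0.4,0,0,0,0,0],
    [0,-0.5,0,0,0,0,0],
  ],
)

```text
t: 13.0
tool_pos: [0.5062, 0.2462, 0.087]
tool_rot: [-0.099, 0.995, 0.0, -0.0]
force: [-1.5, -0.5, 1.5]
opening: 0.0
grasp_force: 0.7
```

>>> carry_out(
  steps=[
    [0,-0.1,0,0,0,0,0],
    [0,-0.2,0,0,0,0,0],
    [0,-0.3,0,0,0,0,0],
    [0,-0.4,0,0,0,0,0],
    [0,-0.5,0,0,0,0,0],
  ],
)

```text
t: 13.62
tool_pos: [0.508, 0.2464, 0.0866]
tool_rot: [-0.099, 0.995, -0.001, -0.003]
force: [-21.1, -3.1, 16.1]
opening: -0.002
grasp_force: 11.0
```

The force jumped to 21 N and motion stopped near the predicted point, so the handle is against the roller. I'll back off and rise.

>>> carry_out(
  steps=[
    [0,0.3,0,0,0,0,0],
    [0,1,0,0,0,0,0],
    [0,3,0,0,0,0,0],
    [0,5,0,-2,0,0,0],
    [0,6,0,-6,0,0,0],
  ],
)

```text
t: 14.25
tool_pos: [0.4505, 0.2348, 0.1466]
tool_rot: [-0.099, 0.995, -0.0, -0.001]
force: [-0.2, -0.8, 0.4]
opening: -0.002
grasp_force: 0.0
```

>>> carry_out(
  steps=[
    [0,2,0,-5,0,0,0],
    [0,5,0,-9,0,0,0],
    [0,7,0,-12,0,0,0],
    [0,7,0,-12,0,0,0],
    [0,7,0,-12,0,0,0],
  ],
)

```text
t: 14.88
tool_pos: [0.3839, 0.2215, 0.2666]
tool_rot: [-0.099, 0.995, 0.0, 0.0]
force: [0.1, 0.1, 0.3]
opening: -0.004
grasp_force: 0.0
```

```bash
python3 - <<'E'
from h import *
im=arm.snapshot("scene");cv2.imwrite('pics/g7.png',cv2.resize(im[180:310,310:440,::-1],None,fx=4,fy=4,interpolation=2))
hsv=cv2.cvtColor(im,cv2.COLOR_RGB2HSV)
m=np.zeros(im.shape[:2],bool);m[200:270,355:395]=1
b,c=quad(m&(hsv[...,1]>80)&(hsv[...,2]>190)&(hsv[...,0]<30))
P=ray("scene",b,.084)[:,:2];print(P.round(4).tolist(),P.mean(0).round(4),[np.linalg.norm(P[i]-P[i-1]).round(4) for i in(1,2)])
E
```

```text
[[0.6142, 0.2561], [0.5245, 0.2381], [0.5185, 0.2619], [0.6083, 0.2791]] [0.5664 0.2588] [np.float64(0.0915), np.float64(0.0245)]
```

View pics/g7.png

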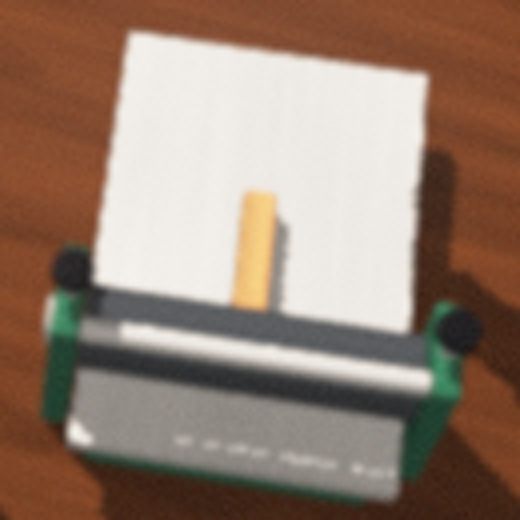

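The handle (crop 255,250) meets the roller, square and near mid-width. Its rear end is within about 6 mm of the predicted place, and the arm is clear. I'll hand the job in.

```bash
python3 -c "
from rig import arm
print(arm.finish_job())"
```

```text
the job is handed in; nothing more can be done
None
```

The job is handed in, with no verdict returned: the gap gauge lies flat and let go on the press bed, blade under the roller and handle against it, and I saw nothing else moved.

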